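Fit a filter cartridge under its bayonet collar and hold it home

ROBOT

A 7-joint arm with a two-finger parallel gripper is mounted at the origin on the work surface. World frame = base frame: x ahead of the robot, y to its left, z up, the work surface at z = 0. Lengths are in mm, angles in rad, forces in N, time in s.
With the tool pointing down it reaches from about 400 to 875 mm from the base axis. Payload 4.4 kg.
Tool frame: the origin (TCP) lies midway between the tips of the shut fingers; the grasp point (between the pads) lies 19 mm behind it (ctrl.grip_point_offset is the distance from the TCP to the grasp point, in mm); z points along the fingers, y is the line along which they close (so a half turn about z gives the same grasp; the last joint's range is limited). The gripper opens to 85 mm and grips with 20 to 120 N. Pads are 22 mm wide; open, the fingers measure 114 mm over their backs; the gripper's body (76 mm by 85 mm) begins 54 mm behind the grasp point. The pads swing forward as they close: fully open they stand 13 mm farther back than shut.
Start: joints at [-1.352, 0.628, 0.038, 1.517, -0.027, 0.996, -0.02], TCP at [182.602, 623.839, 192.113] pointing down, gripper open.
Joint ranges: [-3.06, 3.06], [-0.37, 2.12], [-1.25, 1.32], [0.18, 2.47], [-1.1, 4.24], [0.23, 1.98], [-2.94, 2.94]. Speed limits (rad/s): [2.57, 2.57, 3.14, 3.14, 3.14, 3.14, 3.14].

INTERFACE

Orientations are given as [roll, pitch, yaw] about the fixed x, y, z axes, in that order (R = Rz(yaw) Ry(pitch) Rx(roll)).
In Python, from cell import ctrl, viewer gives the robot as it stands (ctrl), with the cameras (viewer).
- The arm moves only by the tool nudge_tcp, called by a JSON object that holds its "name" and its "arguments". Schema: {"type":"object","properties":{"moves":{"type":"array","items":{"type":"object","properties":{"d":{"type":"array","items":{"type":"number"},"minItems":3,"maxItems":3},"rot":{"type":"array","items":{"type":"number"},"minItems":3,"maxItems":3},"finger_gap":{"type":"number"}},"additionalProperties":false,"required":["finger_gap"]},"minItems":1,"maxItems":12},"only":{"type":"string"},"quiet":{"type":"boolean"},"lines":{"type":"string"}},"required":["moves"],"additionalProperties":false}. moves is a list of rows, 1 to 12 of them, each an object with the fields d (a list: dx, dy, dz in shares of the most that a row can go, 1 being 50 mm), rot (a list: a rotation vector rx, ry, rz in normalised numbers (1 is 120 degrees)), finger_gap (the finger opening in mm); a field left out counts as zero (the opening has to be given); each row shifts and turns the commanded pose from where the row before left it, along the tool's axes as they then stand; what a row does not reach is not made up. A row lasts 1/10 s, in which the tool goes at most 50 mm and 0.15 rad, less where a joint would pass 70% of its speed; a pose out of reach is approached as far as the arm can. The fingers move at their own pace and stop on an object; the grip force is fixed at half the most. Time passes only in rows, so rows that do not move let the fingers close. The tool returns the time, the measured TCP pose, the force, the opening and the grip force at its end. only (a regular expression) keeps the lines of the reply that match it, lines (a string "A,B") keeps lines A to B, and quiet returns only ok. No shift or turn number may pass 1 either way. Input that does not fit is refused with a message, and nothing moves.
- ctrl.read_state(): the state, without advancing time (a new reading comes with each control period).
- viewer.get_image(name): name is "scene" or "top" or "wrist"; returns the picture (400x640x3 uint8, blue, green, red); there is no depth.
- viewer.calibration(name): a dict with "fx", "fy", "cx", "cy" (pixels), "k1" (the pictures are not rectified: a ray, as slopes to the right and down, at radius r is drawn at 1 + k1 r^2 times it, then the intrinsics apply), "rvec" (rotation vector, rad) and "tvec" (3), from world to camera coordinates, as OpenCV has them; the wrist camera has in their place "hand_eye" (4x4, takes a point from camera to tool coordinates, whose origin is the TCP and whose axes are the flange's). Camera axes: x right, y down, z forward; pixel columns grow to the right and rows downward; lengths in mm; the calibration is good to about 2 mm. A picture is of the moment at which its call begins: read the wrist's pose just before it. calibration takes no time and is no camera call.
- ctrl.finish_job(): hands the job in; it is judged then, once.
The state is a dict: "clock": time; "qpos": joint angles; "qd": joint speeds; "tau": joint torques, N m; "eef_pos": TCP position; "tool_rot": TCP orientation; "force": force on the tool from outside, world axes, zero at the start; "torque": the same for the moment, N m; "width": finger opening in mm; "gripper_force": force on a finger pad.
Only numpy, scipy, OpenCV 4.12 (cv2) and the standard library are available. Lean on these libraries where they do the work, as an engineer would, in place of code of your own. Each camera call takes 0.05 s, during which the arm holds its last target. There are 200 camera calls.

TASK

Refit the filter of the glaze spray line: stand the clean yellow cartridge in the middle of the little red sprung seat on the filter housing and let go of it, then set the knurled blue collar over it and turn the collar until its hidden keyways drop over the pins. Push the collar fully home against the spring, down onto the housing's flange, and finish while still holding it pushed down: do not let go. Leave the brown used cartridge and everything else on the bench where it stands.

Things in the scene. Friction and masses are not known exactly. Their poses are not given: they have to be found in the camera images.
- cartridge: The clean filter cartridge: a solid yellow (white end bands) upright cylinder, 22 mm diameter, 20 mm tall, about 30 g, loose on the bench. Origin at the centre of its underside, z up.
- used_cartridge: The used filter cartridge: same size (22 mm diameter, 20 mm tall) but brown. Stays where it is. Origin at the centre of its underside.
- collar: The knurled collar: a blue blind cap, 60 mm outer diameter, 64 mm tall, about 160 g, standing mouth down. Origin at the centre of its lower rim, z up. Top 20 mm solid; below it a bore 44 mm deep, 30 mm diameter, with four equal keyways 90 degrees apart (10 mm wide, out to 46 mm diameter, the bore's full depth), hidden inside along the collar's own x and y axes.
- housing: The filter housing fixed to the bench: a round aluminium body 90 mm across, 40 mm tall, with a brass pipe stub along its +x and -x sides (to 60 mm from the axis, 18 mm up). Origin at the centre of its underside, z up. On it stands a steel spigot, 28 mm diameter and 18 mm tall, with four brass pins.
- flange (a point): Centre of the housing's flat flange top (80 mm diameter), 40 mm above the bench. The collar is home when its lower rim lies on the flange. Resting on the pins its rim is 10 mm higher; once the keyways match it falls 4 mm freely, then its roof meets the cartridge and the last 6 mm press the sprung seat down.
- pins (a point): On the housing's axis, level with the tops of the four pins, 10 mm above the flange. The pins are 90 degrees apart, 5 mm wide, out to 38 mm diameter; their angle is not given and not tied to the housing's yaw: find it by turning the collar either way (never over 90 degrees) while pressing lightly; keyways pass within about 0.13 rad of a match.
- seat_top (a point): Centre of the top of the red sprung seat, a 26 mm disc 30 mm above the flange when free, on the housing's axis.
- seat (a joint): How far the sprung seat is pressed down, m: 0 free, 0.006 when the collar is home on the cartridge, 0.008 at its stop. Spring: 1.5 N preload plus 1 N per mm, so about 7.5 N at home.
- bowl: Bystander: blue glazed bowl, 90 mm across, 50 mm tall. Origin under its centre.
- cup: Bystander: terracotta cup, 68 mm across, 75 mm tall. Origin under its centre.
- glaze_jar: Bystander: glaze jar with a green lid, 70 mm across, 100 mm tall. Origin under its centre.
- brush: Bystander: glaze brush 200 mm long lying on the bench along its own x. Origin under its middle.

How it is judged:
By the outcome, as a careful person would: the job done as asked, in the order asked, and still so for the second after the job is handed in, while the arm keeps its last pose, push and grip.
It also fails if it takes over 54 s, if anything falls off the work surface, if the arm or the gripper's body presses on something with over 40 N, if the wrist force passes 120 N, or if a joint passes its speed limit or range.

## Working session

There is one attempt and no reset: what is moved stays moved. The work goes in short steps, Python scripts to look and compute and a tool call to move; the robot and the scene stay as the last step left them, time stands still between calls to the robot, and variables do not carry over. Pictures are saved under pics/ and viewed, at most 10 in all, crops included, and the job is handed in when it is done.

```bash
ls; mkdir -p pics; python3 - <<'E'
from cell import ctrl, viewer
import cv2
s=ctrl.read_state();print(s['clock'],s['eef_pos'],s['tool_rot'],s['width'],ctrl.grip_point_offset)
for n in("scene","top","wrist"):
    cv2.imwrite(f"pics/{n}0.png",viewer.get_image(n));print(n,viewer.calibration(n))
E
```

```text
cell.py
pics
0.0 [182.40531602 623.14622432 191.20024646] [-3.13967664e+00  3.77182119e-05  2.85680452e+00] 85.60457948486868 18.700000000000003
scene {'fx': 464.1152467952907, 'fy': 464.1152467952907, 'cx': 324.55986040733654, 'cy': 195.67830752732067, 'k1': -0.0428873410868792, 'rvec': array([ 2.32803156,  0.87092269, -0.33268271]), 'tvec': array([-405.80994942, -242.13149264, 1651.44614802])}
top {'fx': 402.0053974075781, 'fy': 402.0053974075781, 'cx': 322.8854608915955, 'cy': 197.90015366082093, 'k1': -0.10136114878179653, 'rvec': array([ 2.09306624, -2.146943  ,  0.19933936]), 'tvec': array([   2.13866493,  542.00539809, 1148.24526844])}
wrist {'fx': 286.21827584879213, 'fy': 286.21827584879213, 'cx': 322.1297874793102, 'cy': 199.269808910037, 'k1': 0.010631625068378248, 'hand_eye': array([[-7.86767805e-04, -9.59175047e-01, -2.82811970e-01,
         7.16228450e+01],
       [ 9.99999545e-01, -9.07366783e-04,  2.95447644e-04,
        -3.56591866e-02],
       [-5.40000195e-04, -2.82811609e-01,  9.59175324e-01,
        -1.80655951e+02],
       [ 0.00000000e+00,  0.00000000e+00,  0.00000000e+00,
         1.00000000e+00]])}
```

View pics/top0.png

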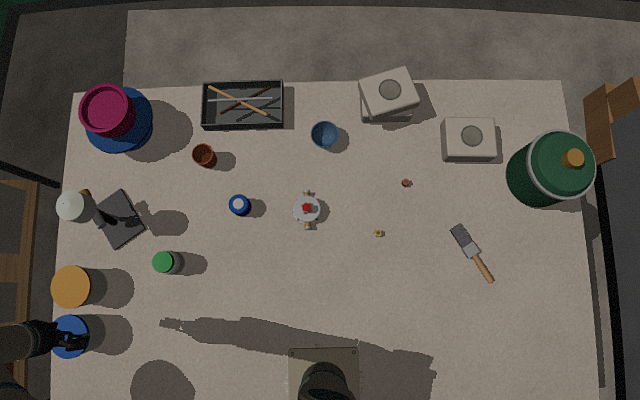

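View pics/scene0.png

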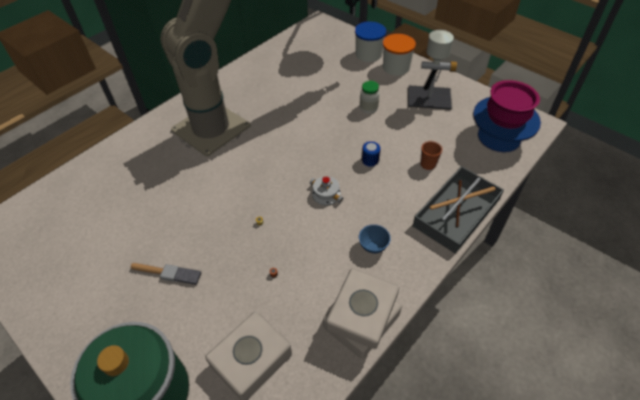

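The top view shows the yellow cartridge at about (378,233), the used one at (406,183), the collar at (239,205) and the housing with its red seat at (307,208). In the scene view the cartridge is at (259,220), the collar at (371,153) and the seat at (326,181). Next I'll triangulate these from the two views.

```bash
cat > h.py <<'E'
import cv2, numpy as np
from scipy.spatial.transform import Rotation as R
from cell import ctrl, viewer
RNG=dict(yellow=((20,90,90),(35,255,255)),red=((0,170,70),(6,255,255)),blue=((105,120,40),(125,255,255)))
def mask(im,c):
    h=cv2.cvtColor(im,cv2.COLOR_BGR2HSV); m=cv2.inRange(h,*map(np.array,RNG[c]))
    if c=='red': m|=cv2.inRange(h,np.array((174,170,70)),np.array((180,255,255)))
    return m
def blobs(im,c,amin=5):
    n,l,s,ce=cv2.connectedComponentsWithStats(mask(im,c))
    return [(s[i][:4].tolist(),int(s[i][4]),ce[i].round(1)) for i in range(1,n) if s[i][4]>=amin]
def tool(s): return R.from_euler('xyz',s['tool_rot']).as_matrix(),np.array(s['eef_pos'])
def rays(name,px,s=None):
    c=viewer.calibration(name);K=np.array([[c['fx'],0,c['cx']],[0,c['fy'],c['cy']],[0,0,1]])
    p=cv2.undistortPoints(np.array(px,float).reshape(-1,1,2),K,np.array([c['k1'],0,0,0.]))[:,0]
    d=np.c_[p,np.ones(len(p))]
    if name=='wrist':
        Rt,t=tool(s);H=c['hand_eye'];return Rt@H[:3,3]+t,d@(Rt@H[:3,:3]).T
    Rc=cv2.Rodrigues(c['rvec'])[0];return -Rc.T@c['tvec'],d@Rc
def plane(name,px,z,s=None):
    o,d=rays(name,px,s);return o+d*((z-o[2])/d[:,2])[:,None]
def tri(a,b):
    (o1,d1),(o2,d2)=a,b;d1=d1[0];d2=d2[0]
    k=np.linalg.lstsq(np.c_[d1,-d2],o2-o1,rcond=None)[0]
    p,q=o1+k[0]*d1,o2+k[1]*d2;return (p+q)/2,np.linalg.norm(p-q)
E
python3 - <<'E'
from h import *
t=cv2.imread('pics/top0.png');s=cv2.imread('pics/scene0.png')
for c,a,b in(('yellow',(378,233),(259,220)),('red',(307,208),(326,181)),('blue',(239,205),(371,153))):
    f=lambda im,p:min(blobs(im,c),key=lambda x:np.hypot(*(x[2]-p)))
    A=f(t,a);B=f(s,b);print(c,A,B)
    print(tri(rays('top',[A[2]]),rays('scene',[B[2]])))
print(plane('top',[(406,183)],20))
E
```

```text
yellow ([374, 229, 8, 8], 36, array([377.4, 232.4])) ([256, 217, 7, 7], 43, array([259.1, 220. ]))
(array([ 437.81401965, -174.79054775,   14.67301524]), np.float64(1.1494709828615186))
red ([303, 203, 8, 8], 48, array([306.3, 206.8])) ([323, 178, 6, 5], 22, array([325.5, 179.7]))
(array([513.39991186,  37.46641785,  67.23423715]), np.float64(0.5364327346652277))
blue ([229, 195, 20, 19], 196, array([238.4, 204.4])) ([363, 143, 17, 23], 200, array([370.5, 154.8]))
(array([531.01360149, 244.34104496,  26.10473904]), np.float64(6.945529843735346))
[[ 588.32402645 -270.20073182   20.        ]]
```

The manual's scale: shifts go in shares of 50 mm and turns go in shares of 120 degrees. Converting my numbers, 0.15 rad / 2.0944 = 0.0716.

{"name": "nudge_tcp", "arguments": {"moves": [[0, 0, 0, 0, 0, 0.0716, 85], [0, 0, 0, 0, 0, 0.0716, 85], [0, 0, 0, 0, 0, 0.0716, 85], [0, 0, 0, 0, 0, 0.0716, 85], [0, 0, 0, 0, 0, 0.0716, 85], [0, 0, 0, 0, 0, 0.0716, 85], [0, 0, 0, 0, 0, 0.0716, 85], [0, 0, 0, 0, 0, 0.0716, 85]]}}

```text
refused: moves[0]: [0, 0, 0, 0, 0, 0.0716, 85] is not of type 'object' (schema: type "object"). Nothing was moved.
```

The call was refused and nothing moved: it wants a list of objects, one for each row. Same move again in that form.

{"name": "nudge_tcp", "arguments": {"moves": [{"rot":[0, 0, 0.0716], "finger_gap":85}, {"rot":[0, 0, 0.0716], "finger_gap":85}, {"rot":[0, 0, 0.0716], "finger_gap":85}, {"rot":[0, 0, 0.0716], "finger_gap":85}, {"rot":[0, 0, 0.0716], "finger_gap":85}, {"rot":[0, 0, 0.0716], "finger_gap":85}, {"rot":[0, 0, 0.0716], "finger_gap":85}, {"rot":[0, 0, 0.0716], "finger_gap":85}]}}

```text
clock: 0.95
eef_pos: [182.4, 623.6, 191.7]
tool_rot: [-3.141, 0.001, 1.651]
force: [0.2, -0.1, 0.4]
width: 85.1
gripper_force: 0.0
```

{"name": "nudge_tcp", "arguments": {"moves": [{"d":[-0.72, 0.58, 0], "finger_gap":85}, {"d":[-0.72, 0.58, 0], "finger_gap":85}, {"d":[-0.72, 0.58, 0], "finger_gap":85}, {"d":[-0.72, 0.58, 0], "finger_gap":85}, {"d":[-0.72, 0.58, 0], "finger_gap":85}, {"d":[-0.72, 0.58, 0], "finger_gap":85}, {"d":[-0.72, 0.58, 0], "finger_gap":85}, {"d":[-0.72, 0.58, 0], "finger_gap":85}, {"d":[-0.72, 0.58, 0], "finger_gap":85}, {"d":[-0.72, 0.58, 0], "finger_gap":85}, {"d":[-0.72, 0.58, 0], "finger_gap":85}]}}

```text
clock: 2.05
eef_pos: [535.3, 255.3, 191.9]
tool_rot: [-3.141, -0.0, 1.657]
force: [-0.1, 0.4, 0.1]
width: 85.4
gripper_force: 0.0
```

```bash
python3 - <<'E'
from h import *
s=ctrl.read_state();im=viewer.get_image('wrist');print(s['clock'],s['eef_pos'],s['tool_rot'])
cv2.imwrite('pics/w1.png',im)
for c in('blue','red'):print(c,blobs(im,c,100))
E
```

```text
2.05 [535.27707101 255.30721178 191.94144948] [-3.14116161e+00 -1.48243310e-04  1.65704213e+00]
blue [([291, 162, 51, 57], 1540, array([315.9, 188.6]))]
red []
```

View pics/w1.png

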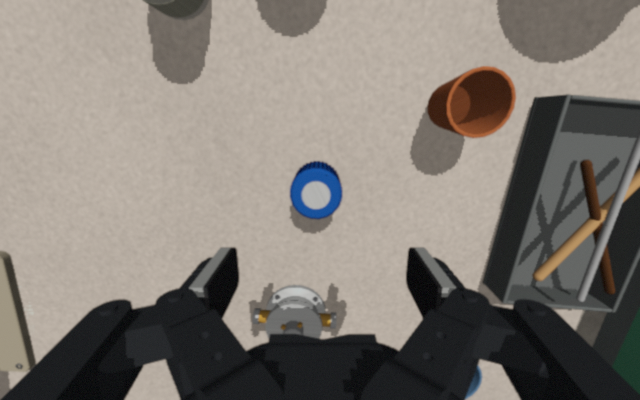

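The collar's white top disc is at (316,195), and the housing is partly visible at the bottom of the picture, around (295,310). I'll measure the disc and move on over the housing.

In the tool's units: -40 mm is -0.8, -8 mm is -0.16.

```bash
cat >> h.py <<'E'
def white(im,box):
    x0,y0,x1,y1=box;h=cv2.cvtColor(im,cv2.COLOR_BGR2HSV)
    m=np.zeros(im.shape[:2],np.uint8);m[y0:y1,x0:x1]=cv2.inRange(h,np.array((0,0,110)),np.array((180,60,255)))[y0:y1,x0:x1]
    n,l,s,ce=cv2.connectedComponentsWithStats(m);i=1+np.argmax(s[1:,4]);return ce[i],s[i].tolist()
E
```

{"name": "nudge_tcp", "arguments": {"moves": [{"d":[-0.8, -0.16, 0], "finger_gap":85}, {"d":[-0.8, -0.16, 0], "finger_gap":85}, {"d":[-0.8, -0.16, 0], "finger_gap":85}, {"d":[-0.8, -0.16, 0], "finger_gap":85}, {"d":[-0.8, -0.16, 0], "finger_gap":85}, {"finger_gap":85}, {"finger_gap":85}]}}

```text
clock: 2.8
eef_pos: [511.6, 53.4, 192.1]
tool_rot: [-3.142, -0.0, 1.654]
force: [0.4, 0.3, -0.8]
width: 84.9
gripper_force: 0.0
```

```bash
python3 - <<'E'
from h import *
s=ctrl.read_state();im=viewer.get_image('wrist');print(s['clock'],s['eef_pos'],s['tool_rot'])
cv2.imwrite('pics/w2.png',im)
for c in('blue','red','yellow'):print(c,blobs(im,c,60))
w1=white(cv2.imread('pics/w1.png'),(300,180,332,212));print(w1)
s1=dict(eef_pos=[535.277,255.307,191.941],tool_rot=[-3.14116,-.00015,1.65704])
print(plane('wrist',[w1[0]],64,s1))
E
```

```text
2.8 [511.60297121  53.42509414 192.13710483] [-3.14151399e+00 -4.15479380e-04  1.65434068e+00]
blue [([327, 0, 60, 38], 1162, array([354.8,  13.5])), ([484, 224, 27, 18], 110, array([499.3, 232.4])), ([518, 227, 16, 25], 81, array([524.6, 240.1]))]
red [([312, 187, 22, 21], 356, array([322.4, 197.3]))]
yellow [([252, 316, 16, 13], 120, array([259.6, 321.5]))]
(array([315.55342903, 194.72886762]), [302, 181, 28, 28, 627])
[[529.33636443 241.02564069  64.        ]]
```

View pics/w2.png

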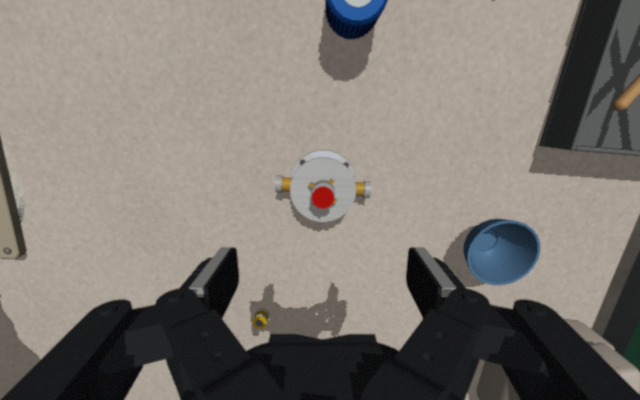

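The seat is at (322,197) on the housing, with the stubs at (283,185) and (363,188), and the collar is at the top (355,10). The yellow cartridge is at (260,321). I'll move over the cartridge.

In the tool's units: -41 mm is -0.82, -18 mm is -0.36.

{"name": "nudge_tcp", "arguments": {"moves": [{"d":[-0.82, -0.36, 0.24], "finger_gap":85}, {"d":[-0.82, -0.36, 0.24], "finger_gap":85}, {"d":[-0.82, -0.36, 0.24], "finger_gap":85}, {"d":[-0.82, -0.36, 0.24], "finger_gap":85}, {"d":[-0.82, -0.36, 0.24], "finger_gap":85}, {"finger_gap":85}, {"finger_gap":85}]}}

```text
clock: 3.55
eef_pos: [439.9, -157.6, 131.7]
tool_rot: [-3.141, -0.001, 1.656]
force: [0.4, 0.4, -0.1]
width: 84.9
gripper_force: 0.0
```

```bash
python3 - <<'E'
from h import *
s=ctrl.read_state();im=viewer.get_image('wrist');print(s['clock'],s['eef_pos'],s['tool_rot'])
cv2.imwrite('pics/w3.png',im)
for c in('yellow','red'):print(c,blobs(im,c,40))
s2=dict(eef_pos=[511.603,53.425,192.137],tool_rot=[-3.14151,-.00042,1.65434])
print(plane('wrist',[(322.4,197.3)],70,s2))
b=max(blobs(im,'yellow',40),key=lambda x:x[1])
print(plane('wrist',[b[2]],12,s),tri(rays('wrist',[b[2]],s),rays('wrist',[(259.6,321.5)],s2)))
E
```

```text
3.55 [ 439.90796289 -157.55913188  131.69115699] [-3.14102538e+00 -7.78872013e-04  1.65615700e+00]
yellow [([309, 189, 20, 23], 271, array([318.5, 200.7]))]
red []
[[513.40055764  38.50440859  70.        ]]
[[ 437.68017601 -175.96018711   12.        ]] (array([ 437.82905011, -174.66107979,   16.62791848]), np.float64(0.4379416129778106))
```

View pics/w3.png

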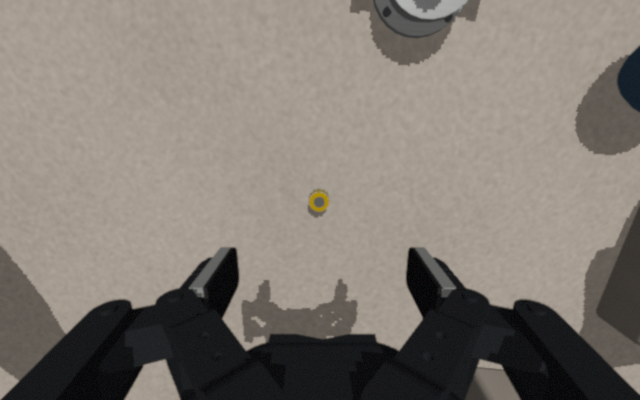

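The cartridge's ring top is at (319,201) and well clear of everything. I'll descend on it.

In the tool's units: 30 mm is 0.6, 20 mm is 0.4.

{"name": "nudge_tcp", "arguments": {"moves": [{"d":[-0.16, -0.04, 0.4], "finger_gap":60}, {"d":[-0.174, -0.03, 0.6], "finger_gap":50}, {"d":[0, 0, 0.6], "finger_gap":45}, {"d":[0, 0, 0.4], "finger_gap":40}, {"d":[0, 0, 0.3], "finger_gap":40}, {"d":[0, 0, 0.16], "finger_gap":40}, {"finger_gap":40}, {"finger_gap":40}]}}

```text
clock: 4.4
eef_pos: [438.5, -174.1, 9.5]
tool_rot: [3.141, 0.0, 1.659]
force: [-0.5, -0.4, 0.3]
width: 40.1
gripper_force: 0.0
```

```bash
python3 - <<'E'
from h import *
s=ctrl.read_state();im=viewer.get_image('wrist')
cv2.imwrite('pics/w4.png',im[100:400,120:520])
print(blobs(im,'yellow',40))
E
```

```text
[([307, 210, 27, 9], 87, array([320.8, 213.2])), ([304, 216, 34, 33], 619, array([320.3, 231.5]))]
```

View pics/w4.png

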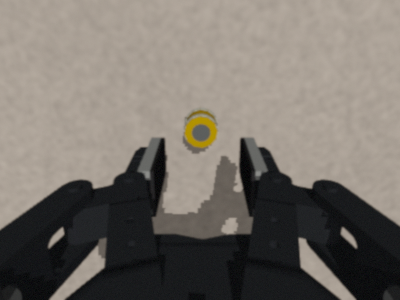

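The top ring centre is at full-frame (320,232), between the fingertips (pads at columns 275 and 368).

```bash
python3 - <<'E'
from h import *
s=ctrl.read_state();Rt,t=tool(s)
for z in(20,):
  p=plane('wrist',[(320.3,231.7)],z,s);print(p,(p-t)@Rt)
# where do pad tip centre (x=0, tip) project: TCP point
c=viewer.calibration('wrist');H=np.linalg.inv(c['hand_eye'])
for q in((0,0,-2),(11,14,-3),(-11,14,-3)):
  v=H@np.r_[q,1];print(q,c['fx']*v[0]/v[2]+c['cx'],c['fy']*v[1]/v[2]+c['cy'])
E
```

```text
[[ 437.62594895 -174.61355456   20.        ]] [[ -0.10331192  -0.96646556 -10.21783686]]
(0, 0, -2) 321.8129914677379 226.75393466318158
(11, 14, -3) 343.1561470286905 211.65766487458598
(-11, 14, -3) 342.50817694712606 242.43483356625964
```

In the tool's units: 5 mm is 0.1, 3 mm is 0.06.

{"name": "nudge_tcp", "arguments": {"moves": [{"d":[0, -0.02, 0.1], "finger_gap":40}, {"d":[0, 0, 0.06], "finger_gap":40}, {"finger_gap":30}, {"finger_gap":15}, {"finger_gap":15}, {"finger_gap":15}, {"finger_gap":15}, {"finger_gap":15}]}}

```text
clock: 5.25
eef_pos: [436.7, -175.0, 1.1]
tool_rot: [3.142, 0.0, 1.657]
force: [-0.1, 0.1, 0.3]
width: 15.0
gripper_force: 0.0
```

{"name": "nudge_tcp", "arguments": {"moves": [{"d":[0, 0, -0.3], "finger_gap":15}, {"d":[0, 0, -0.6], "finger_gap":15}, {"d":[0, 0, -0.8], "finger_gap":15}, {"d":[0, 0, -0.8], "finger_gap":15}, {"finger_gap":15}, {"finger_gap":15}]}}

```text
clock: 5.85
eef_pos: [437.2, -174.9, 126.9]
tool_rot: [3.14, 0.0, 1.657]
force: [0.2, -0.3, 0.3]
width: 15.0
gripper_force: 0.0
```

```bash
python3 - <<'E'
from h import *
s=ctrl.read_state();im=viewer.get_image('wrist')
cv2.imwrite('pics/w5.png',im[100:400,120:520])
Rt,t=tool(s);print(s['clock'],s['eef_pos'],s['tool_rot'])
for b in blobs(im,'yellow',40):print(b)
E
```

```text
5.85 [ 437.22925995 -174.8680261   126.87844626] [3.13955488e+00 4.84085561e-04 1.65727989e+00]
([312, 175, 21, 23], 282, array([322.2, 186.3]))
```

View pics/w5.png

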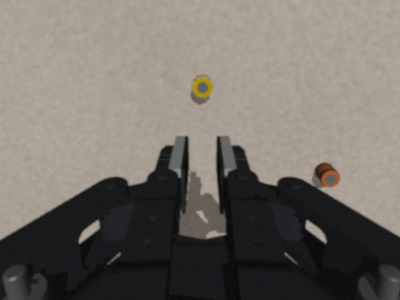

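The grasp missed: the ring is at (322,186), out in front, and the fingers shut to 15 mm on nothing. I'll check whether the cartridge moved and where the fingertips really are.

```bash
python3 - <<'E'
from h import *
s=ctrl.read_state();im=viewer.get_image('scene')
print(plane('wrist',[(322.4,187)],20,s))
def proj(n,p):
    c=viewer.calibration(n);K=np.array([[c['fx'],0,c['cx']],[0,c['fy'],c['cy']],[0,0,1]])
    return cv2.projectPoints(np.array([p],float),c['rvec'],c['tvec'],K,np.array([c['k1'],0,0,0.]))[0].ravel()
t=s['eef_pos'];u,v=proj('scene',t);print(u,v,proj('scene',t+[0,0,44]),blobs(im,'yellow',20))
x,y=int(u)-50,int(v)-60
cv2.imwrite('pics/s5.png',cv2.resize(im[y:y+100,x:x+100],None,fx=6,fy=6,interpolation=cv2.INTER_CUBIC));print(x,y)
E
```

```text
[[ 436.8188186  -173.83776584   20.        ]]
253.95480551806264 195.87248410296976 [251.76751287 185.5620062 ] [([256, 217, 7, 8], 44, array([259.1, 220.1])), ([97, 345, 27, 19], 51, array([107.7, 350.4]))]
203 135
```

View pics/s5.png

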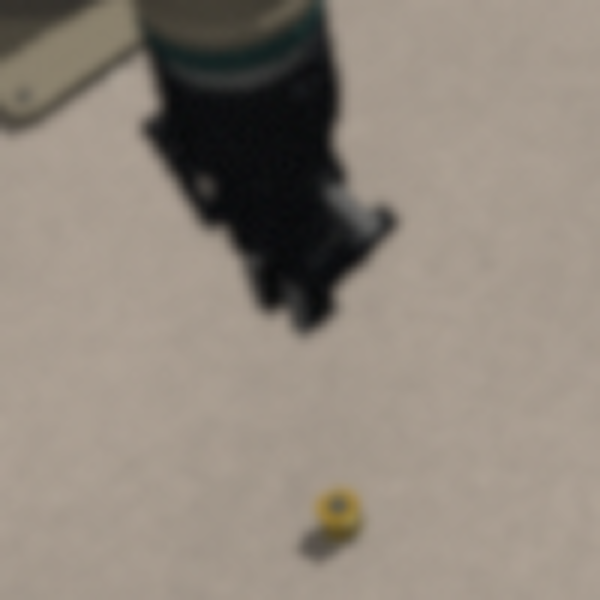

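The scene crop shows the cartridge standing unmoved at crop (338,512), and the fingertips at crop (300,328) end well above the reported TCP. The wrist view agrees: the tips sit about 40 mm behind the TCP. So the fingers closed above the cartridge. I'll go lower in small steps and watch the force.

In the tool's units: 40 mm is 0.8, 35 mm is 0.7.

{"name": "nudge_tcp", "arguments": {"moves": [{"d":[0.01, 0.006, 0.6], "finger_gap":40}, {"d":[0, 0, 0.8], "finger_gap":40}, {"d":[0, 0, 0.7], "finger_gap":40}, {"d":[0, 0, 0.3], "finger_gap":40}, {"d":[0, 0, 0.14], "finger_gap":40}, {"d":[0, 0, 0.1], "finger_gap":40}, {"d":[0, 0, 0.1], "finger_gap":40}, {"finger_gap":40}]}}

```text
clock: 6.75
eef_pos: [437.0, -174.5, -10.9]
tool_rot: [3.141, 0.0, 1.657]
force: [-0.0, -0.3, -0.4]
width: 40.1
gripper_force: 0.0
```

```bash
python3 - <<'E'
from h import *
s=ctrl.read_state();im=viewer.get_image('wrist')
cv2.imwrite('pics/w6.png',im[100:400,120:520]);print(s['eef_pos'],s['force'])
for b in blobs(im,'yellow',40):print(b)
g=cv2.cvtColor(im,cv2.COLOR_BGR2GRAY)
for r in range(200,300,6):print(r,''.join('#' if v<60 else '+' if v<100 else '.' for v in g[r,250:400:2]))
E
```

```text
[ 436.98983071 -174.48260357  -10.94043124] [-0.03387534 -0.31643117 -0.44524068]
([308, 220, 31, 11], 130, array([323.2, 224.2]))
([305, 228, 37, 35], 752, array([322.8, 244.8]))
200 ...........................................................................
206 ...........................................................................
212 ...........................................................................
218 ...........................................................................
224 ................................++.........................................
230 .............................+.............................................
236 ...........................................................................
242 ..............+##+...............++++++++..............+##+................
248 .....###+....+####...............++++++++..............+###+....+###.......
254 ..+####+....+#####+........+........++..........+++++..#####+....+####+....
260 .#####+....+######+...........+.................+++++++######+....+#####...
266 #####+....+#######..............................+++++++#######+.....+#####.
272 #####++...+#######.............................+++++.++########....+#######
278 ########..+######+............................++++++..++######+.+##########
284 #################.............................++++++++++###################
290 ################+.............................+++++++++++##################
296 ###############+............................+++++...++++++#################
```

In the tool's units: 5 mm is 0.1.

{"name": "nudge_tcp", "arguments": {"moves": [{"d":[0, 0, 0.1], "finger_gap":40}, {"d":[0, 0, 0.1], "finger_gap":40}, {"d":[0, 0, 0.1], "finger_gap":40}, {"d":[0, 0, 0.1], "finger_gap":40}, {"finger_gap":40}]}}

```text
clock: 7.3
eef_pos: [436.8, -174.4, -31.1]
tool_rot: [-3.141, 0.0, 1.657]
force: [-0.8, -0.4, 0.3]
width: 40.0
gripper_force: 0.0
```

{"name": "nudge_tcp", "arguments": {"moves": [{"d":[0, 0, 0.04], "finger_gap":40}, {"d":[0, 0, 0.04], "finger_gap":40}, {"finger_gap":40}]}}

```text
clock: 7.6
eef_pos: [437.1, -174.4, -34.7]
tool_rot: [3.141, 0.0, 1.657]
force: [0.5, -0.1, -1.1]
width: 40.0
gripper_force: 0.0
```

{"name": "nudge_tcp", "arguments": {"moves": [{"d":[0, 0, 0.03], "finger_gap":40}, {"d":[0, 0, 0.03], "finger_gap":40}, {"finger_gap":40}]}}

```text
clock: 7.9
eef_pos: [436.8, -174.4, -38.0]
tool_rot: [-3.141, -0.0, 1.657]
force: [0.7, -0.4, 0.9]
width: 40.0
gripper_force: 0.0
```

```bash
python3 - <<'E'
from h import *
s=ctrl.read_state();im=viewer.get_image('wrist')
cv2.imwrite('pics/w7.png',im[100:400,120:520]);print(s['eef_pos'],s['force'])
for b in blobs(im,'yellow',40):print(b)
E
```

```text
[ 436.84793314 -174.44967316  -37.96073027] [ 0.73165718 -0.43207302  0.92435374]
([306, 238, 37, 15], 238, array([323.6, 243.8]))
([302, 249, 44, 41], 1024, array([323.3, 268.7]))
```

View pics/w7.png

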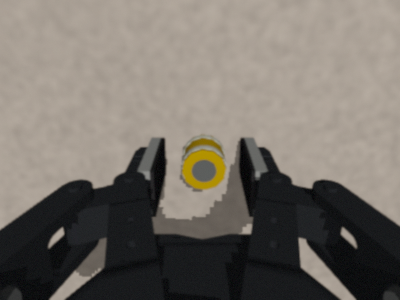

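The cartridge now stands between the pads: its top is at (323,269), with the pad tips at about row 238, level with its lower edge. I'll close on it.

{"name": "nudge_tcp", "arguments": {"moves": [{"finger_gap":15}, {"finger_gap":15}, {"finger_gap":15}, {"finger_gap":15}, {"finger_gap":15}]}}

```text
clock: 8.45
eef_pos: [436.9, -174.5, -37.6]
tool_rot: [3.141, -0.0, 1.657]
force: [-0.0, -0.2, 5.3]
width: 19.7
gripper_force: 58.7
```

```bash
python3 - <<'E'
from h import *
s=ctrl.read_state();im=viewer.get_image('wrist')
cv2.imwrite('pics/w8.png',im[100:400,120:520]);Rt,t=tool(s);print(t)
for b in blobs(im,'yellow',40):print(b)
g=cv2.cvtColor(im,cv2.COLOR_BGR2GRAY)
for r in range(224,290,3):print(r,''.join('#' if v<60 else '+' if v<100 else '.' for v in g[r,270:376:2]))
b=max(blobs(im,'yellow',40),key=lambda x:x[1]);p=plane('wrist',[b[2]],20,s);print(p,(p-t)@Rt)
E
```

```text
[ 436.91794094 -174.46218503  -37.64249285]
([305, 238, 36, 15], 233, array([322.7, 243.4]))
([302, 249, 40, 41], 986, array([321.6, 268.4]))
224 .....................................................
227 .....................................................
230 .....................................................
233 .....................................................
236 .....................................................
239 ...............+#........+..........##+..............
242 ..............+##....+++++.........+##+..............
245 ..............+##..+++..........++..##+..............
248 ....+####+....+##+++..............++##+....+####+....
251 ...######+...+###+.................+###+....######...
254 ...#####+....+###..................+###+....+#####+..
257 ..######+....+##...................++##+....+######..
260 ..#####++....+##+..................++##++....+#####+.
263 .######+....+###......+++++++++....++###+....+######.
266 .######+....+###.....+++++++++++...++###+....+######+
269 #######+.....###.....+++++++++++..+++###+....+#######
272 ##########...###.....+++++++++++..+++###...##########
275 ###########..###+.....+++++++++...+++###++###########
278 ############+###+......+++++++....++#################
281 #################.................++#################
284 #################+................++#################
287 ################+...+............+++#################
[[ 436.7669379  -173.65790717   20.        ]] [[  0.81940686  -0.06662528 -57.64243906]]
```

In the tool's units: 41 mm is 0.82, -40 mm is -0.8.

{"name": "nudge_tcp", "arguments": {"moves": [{"d":[0, 0, -0.3], "finger_gap":15}, {"d":[0, 0, -0.7], "finger_gap":15}, {"d":[0, 0, -0.8], "finger_gap":15}, {"d":[0, 0, -0.66], "finger_gap":15}, {"d":[0.8, 0.44, 0], "finger_gap":15}, {"d":[0.8, 0.46, 0], "finger_gap":15}, {"d":[0.82, 0.46, 0], "finger_gap":15}, {"d":[0.82, 0.46, 0], "finger_gap":15}, {"finger_gap":15}, {"finger_gap":15}]}}

```text
clock: 9.5
eef_pos: [513.6, -3.9, 84.6]
tool_rot: [-3.141, 0.0, 1.66]
force: [-0.4, -0.9, 0.2]
width: 19.7
gripper_force: 58.7
```

```bash
cat > look.py <<'E'
from h import *
s=ctrl.read_state();im=viewer.get_image('wrist');Rt,t=tool(s);print(s['clock'],t,s['tool_rot'],s['width'])
for b in blobs(im,'yellow',40)[:4]:print('y',b)
for b in blobs(im,'red',60):
    c=max(cv2.findContours(mask(im,'red'),0,1)[0],key=cv2.contourArea);e=cv2.fitEllipse(c)
    p=plane('wrist',[b[2],e[0]],70,s);print('r',b,e,p,(p-t)@Rt)
E
python3 look.py
```

```text
9.5 [513.57931706  -3.9216936   84.64188396] [-3.14093362e+00  2.38238251e-04  1.66042079e+00] 19.677531763318466
y ([265, 138, 12, 16], 133, array([270.7, 144.7]))
y ([378, 146, 11, 16], 114, array([383. , 152.4]))
y ([305, 238, 35, 14], 221, array([321.9, 243.2]))
y ([302, 249, 41, 41], 979, array([321.5, 268.3]))
r ([310, 143, 35, 36], 989, array([327.3, 160.3])) ((327.2727355957031, 160.3417205810547), (34.20318603515625, 34.99851608276367), 15.809544563293457) [[513.58069306  38.30346967  70.        ]
 [513.56480787  38.27336382  70.        ]] [[42.05905292  3.79035561 14.62936952]
 [42.0304897   3.77183958 14.62938853]]
```

In the tool's units: 21.2 mm is 0.424, 20 mm is 0.4.

{"name": "nudge_tcp", "arguments": {"moves": [{"d":[0.4, 0.04, 0], "finger_gap":15}, {"d":[0.424, 0.038, 0], "finger_gap":15}, {"d":[0, 0, 0.4], "finger_gap":15}, {"d":[0, 0, 0.36], "finger_gap":15}, {"d":[0, 0, 0.16], "finger_gap":15}, {"finger_gap":15}, {"finger_gap":15}]}}

```text
clock: 10.25
eef_pos: [514.1, 34.8, 39.5]
tool_rot: [3.141, 0.0, 1.655]
force: [-0.3, -0.4, 0.6]
width: 19.3
gripper_force: 58.8
```

```bash
python3 look.py
```

```text
10.25 [514.08098537  34.83458241  39.50837672] [3.14140131e+00 3.88710267e-04 1.65463932e+00] 19.344882703137053
y ([250, 197, 16, 19], 215, array([256.8, 205. ]))
y ([381, 205, 13, 18], 175, array([386.8, 212.6]))
y ([305, 238, 36, 15], 224, array([322.6, 243.2]))
y ([302, 249, 41, 41], 984, array([321.6, 268.4]))
r ([301, 219, 42, 23], 579, array([321.4, 228.9])) ((321.4923095703125, 230.56375122070312), (23.524866104125977, 40.38872528076172), 90.98233795166016) [[513.02163842  44.93807443  70.        ]
 [513.15671641  43.93537658  70.        ]] [[ 10.14486244  -0.20367572 -30.49560853]
 [  9.13437484  -0.15304302 -30.49520605]]
```

{"name": "nudge_tcp", "arguments": {"moves": [{"d":[0.054, -0.004, 0.04], "finger_gap":15}, {"d":[0, 0, 0.04], "finger_gap":15}, {"d":[0, 0, 0.03], "finger_gap":15}, {"finger_gap":15}, {"finger_gap":15}]}}

```text
clock: 10.8
eef_pos: [513.6, 38.8, 33.6]
tool_rot: [-3.142, 0.0, 1.657]
force: [-0.3, 0.4, 0.1]
width: 19.9
gripper_force: 58.8
```

```bash
python3 look.py
```

```text
10.8 [513.57355885  38.83155186  33.61403923] [-3.14158835e+00  3.02802783e-05  1.65689305e+00] 19.914241827121266
y ([249, 204, 16, 21], 227, array([255.7, 212.3]))
y ([383, 212, 12, 21], 182, array([388.5, 220.8]))
y ([304, 238, 37, 15], 229, array([322.4, 243.4]))
y ([302, 249, 41, 41], 995, array([321.7, 268.4]))
r ([304, 229, 37, 13], 173, array([321.4, 233.8])) ((322.2279968261719, 245.93626403808594), (31.376564025878906, 38.41593933105469), 93.76946258544922) [[512.54936179  48.47182962  70.        ]
 [513.61571374  41.30316738  70.        ]] [[  9.69153918  -0.1915886  -36.38625343]
 [  2.45773388   0.25437743 -36.3860363 ]]
```

```bash
python3 - <<'E'
from h import *
s=ctrl.read_state();Rt,t=tool(s);im=viewer.get_image('wrist')
print(t,mask(im,'red')[224:240,322]>0)
p=plane('wrist',[(322,229),(322,228.5)],70,s);print((p-t)@Rt)
# band: cartridge lower front edge
print(cv2.cvtColor(im,cv2.COLOR_BGR2HSV)[226:256:1,322].tolist())
E
```

```text
[513.60036219  38.75960096  33.62551257] [False False False False False  True  True  True  True  True False False
 False False False False]
[[ 12.49678879   0.13772508 -36.37504521]
 [ 12.78791887   0.13799104 -36.37505828]]
[[8, 7, 148], [2, 24, 141], [1, 91, 132], [1, 190, 138], [2, 235, 154], [1, 226, 160], [2, 227, 157], [5, 179, 154], [10, 98, 146], [20, 36, 143], [27, 34, 151], [24, 59, 155], [22, 136, 141], [24, 243, 132], [24, 251, 132], [24, 253, 133], [24, 245, 133], [23, 209, 134], [22, 126, 136], [23, 55, 140], [28, 25, 144], [27, 32, 151], [24, 62, 157], [23, 146, 152], [25, 250, 167], [25, 255, 177], [25, 255, 179], [25, 255, 177], [25, 255, 177], [25, 255, 178]]
```

In the tool's units: 0.7 mm is 0.014, 0.5 mm is 0.01.

{"name": "nudge_tcp", "arguments": {"moves": [{"d":[0, 0, 0.014], "finger_gap":15}, {"d":[0, 0, 0.01], "finger_gap":15}, {"finger_gap":15}, {"finger_gap":15}]}}

```text
clock: 11.3
eef_pos: [513.6, 38.8, 32.4]
tool_rot: [3.142, -0.0, 1.657]
force: [-0.3, 0.5, 0.0]
width: 19.8
gripper_force: 58.8
```

```bash
python3 look.py | head -1
```

```text
11.3 [513.59431823  38.80440401  32.42625229] [ 3.14157569e+00 -4.65999197e-05  1.65682518e+00] 19.782822513439346
```

In the tool's units: 0.6 mm is 0.012.

{"name": "nudge_tcp", "arguments": {"moves": [{"d":[0, 0, 0.012], "finger_gap":15}, {"finger_gap":15}, {"finger_gap":15}]}}

```text
clock: 11.65
eef_pos: [513.6, 38.8, 31.8]
tool_rot: [3.142, -0.0, 1.657]
force: [-0.7, -0.2, 1.1]
width: 19.7
gripper_force: 58.9
```

{"name": "nudge_tcp", "arguments": {"moves": [{"d":[0, 0, 0.01], "finger_gap":15}, {"finger_gap":15}, {"finger_gap":15}]}}

```text
clock: 11.95
eef_pos: [513.6, 38.8, 31.3]
tool_rot: [3.142, -0.0, 1.657]
force: [-0.3, 0.1, 1.3]
width: 19.9
gripper_force: 58.9
```

Contact at about 1.2 N. I'll release, back off upward and check.

In the tool's units: -40 mm is -0.8, -30 mm is -0.6.

{"name": "nudge_tcp", "arguments": {"moves": [{"finger_gap":24}, {"finger_gap":30}, {"finger_gap":40}, {"finger_gap":40}, {"d":[0, 0, -0.2], "finger_gap":40}, {"d":[0, 0, -0.6], "finger_gap":50}, {"d":[0, 0, -0.8], "finger_gap":60}, {"d":[0, 0, -0.8], "finger_gap":85}, {"finger_gap":85}, {"finger_gap":85}]}}

```text
clock: 12.95
eef_pos: [514.1, 39.1, 152.6]
tool_rot: [3.139, -0.001, 1.657]
force: [-0.0, 0.2, -0.5]
width: 85.2
gripper_force: 0.0
```

```bash
python3 look.py; python3 - <<'E'
from h import *
s=ctrl.read_state();im=viewer.get_image('wrist')
m=mask(im,'yellow')|mask(im,'red')
for b in blobs(im,'yellow',20)[:5]:print(b[2],b[1],plane('wrist',[b[2]],90,s))
cv2.imwrite('pics/w9.png',im[100:300,200:440])
E
```

```text
12.95 [514.05792202  39.1185428  152.58124749] [ 3.13932403e+00 -6.87349231e-04  1.65710957e+00] 85.18368979983633
y ([275, 173, 10, 11], 77, array([279.4, 177.8]))
y ([359, 179, 10, 12], 76, array([363.3, 183.4]))
y ([309, 185, 26, 27], 379, array([321.3, 198.6]))
[280.4 178.4] 78 [[475.8091263   55.40591745  90.        ]]
[364.7 183.6] 70 [[548.8780427  57.05013    90.       ]]
[322.6 199.2] 385 [[513.69966378  39.88005414  90.        ]]
```

The manual's scale: shifts go in shares of 50 mm and turns go in shares of 120 degrees. Converting my numbers, 40 mm is 0.8, 30 mm is 0.6.

{"name": "nudge_tcp", "arguments": {"moves": [{"d":[0.8, 0.13, 0], "finger_gap":85}, {"d":[0.8, 0.13, 0], "finger_gap":85}, {"d":[0.8, 0.13, 0], "finger_gap":85}, {"d":[0.8, 0.13, 0.2], "finger_gap":85}, {"d":[0.8, 0.132, 0.4], "finger_gap":85}, {"d":[0, 0, 0.6], "finger_gap":85}, {"finger_gap":85}, {"finger_gap":85}]}}

```text
clock: 13.85
eef_pos: [528.2, 239.0, 90.5]
tool_rot: [-3.139, 0.002, 1.655]
force: [0.3, 0.2, 0.4]
width: 85.2
gripper_force: 0.0
```

```bash
cat > lookc.py <<'E'
from h import *
s=ctrl.read_state();im=viewer.get_image('wrist');Rt,t=tool(s);print(s['clock'],t,s['tool_rot'],s['qpos'].round(2))
B=max(blobs(im,'blue',100),key=lambda b:b[1]);print(B)
x,y,w,h=B[0];W=white(im,(x,y,x+w,y+h));p=plane('wrist',[W[0]],64,s);print(W,p,(p-t)@Rt)
s1=dict(eef_pos=[535.277,255.307,191.941],tool_rot=[-3.14116,-.00015,1.65704])
print(tri(rays('wrist',[W[0]],s),rays('wrist',[(315.55,194.73)],s1)))
cv2.imwrite('pics/c%d.png'%(100*s['clock']),im)
E
python3 lookc.py
```

```text
13.85 [528.15099995 239.0205357   90.52572387] [-3.13904115e+00  2.25022403e-03  1.65494803e+00] [-0.86  0.75  0.64  1.82 -0.61  0.78  0.18]
([287, 162, 75, 82], 3335, array([323.4, 200.8]))
(array([323.60958904, 210.31202435]), [303, 191, 42, 40, 1314]) [[529.27283262 241.07390292  64.        ]] [[ 2.01149212  1.35811807 26.5178858 ]]
(array([529.31848052, 240.73431936,  62.97124879]), np.float64(0.030197431211633843))
```

In the tool's units: 25 mm is 0.5, 20 mm is 0.4.

{"name": "nudge_tcp", "arguments": {"moves": [{"d":[0.04, 0.028, 0.4], "finger_gap":85}, {"d":[0, 0, 0.5], "finger_gap":85}, {"d":[0, 0, 0.5], "finger_gap":85}, {"finger_gap":85}, {"finger_gap":85}]}}

```text
clock: 14.4
eef_pos: [531.2, 242.0, 22.7]
tool_rot: [3.14, 0.0, 1.655]
force: [0.0, -0.3, 0.1]
width: 85.2
gripper_force: 0.0
```

```bash
python3 lookc.py
```

```text
14.4 [531.16576611 241.98003836  22.65578732] [3.14023760e+00 3.55939297e-05 1.65490115e+00] [-0.81  0.84  0.55  1.85 -0.7   0.65  0.25]
([266, 180, 106, 119], 6995, array([318.6, 236.3]))
(array([318.1477363 , 255.07585385]), [289, 229, 59, 54, 2518]) [[529.21259391 241.27698977  64.        ]] [[ -0.5379575   -1.94930279 -41.34687293]]
(array([529.28717713, 240.71347069,  62.90084005]), np.float64(0.08475533106120897))
```

In the tool's units: 15 mm is 0.3, 10 mm is 0.2.

{"name": "nudge_tcp", "arguments": {"moves": [{"d":[-0.014, -0.038, 0.2], "finger_gap":85}, {"d":[0, 0, 0.3], "finger_gap":85}, {"d":[0, 0, 0.3], "finger_gap":85}, {"d":[0, 0, 0.16], "finger_gap":85}, {"finger_gap":85}, {"finger_gap":85}]}}

```text
clock: 15.05
eef_pos: [528.2, 241.8, -27.1]
tool_rot: [-3.141, 0.0, 1.657]
force: [-0.1, -0.7, 0.1]
width: 84.9
gripper_force: 0.0
```

```bash
python3 lookc.py
```

```text
15.05 [528.23627691 241.84276246 -27.05365514] [-3.14115634e+00  3.76157258e-04  1.65655363e+00] [-0.77  0.91  0.48  1.87 -0.75  0.56  0.3 ]
([248, 199, 154, 147], 12494, array([324. , 267.4]))
(array([324.09866742, 308.45477743]), [282, 281, 86, 53, 3527]) [[528.85825925 245.55922959  64.        ]] [[  3.61528455   0.89829163 -91.0554221 ]]
(array([529.43518777, 238.43658059,  54.62019895]), np.float64(0.2116685315832168))
```

In the tool's units: 0.8 mm is 0.016, -0.6 mm is -0.012.

{"name": "nudge_tcp", "arguments": {"moves": [{"d":[-0.012, 0.016, 0], "finger_gap":75}, {"finger_gap":65}, {"finger_gap":50}, {"finger_gap":50}, {"finger_gap":50}, {"finger_gap":50}]}}

```text
clock: 15.7
eef_pos: [529.5, 241.7, -25.8]
tool_rot: [3.141, -0.001, 1.657]
force: [-0.8, -0.6, 5.6]
width: 58.0
gripper_force: 62.9
```

```bash
python3 lookc.py
```

```text
15.7 [529.52575339 241.68819525 -25.77598093] [ 3.14067465e+00 -6.26445332e-04  1.65652676e+00] [-0.77  0.91  0.48  1.87 -0.75  0.56  0.3 ]
([245, 198, 154, 146], 12051, array([322. , 264.1]))
(array([321.75681044, 305.79880817]), [280, 278, 86, 55, 3524]) [[529.16108702 245.40863885  64.        ]] [[ 3.79424362e+00  3.76499729e-02 -8.97736249e+01]]
(array([529.53880725, 238.47947183,  54.73011062]), np.float64(0.42112571099458523))
```

```bash
python3 - <<'E'
from h import *
s=ctrl.read_state();Rt,t=tool(s)
q=lambda px,s:(plane('wrist',px,64,s)-s['eef_pos'])@tool(s)[0]
im=cv2.imread('pics/c1570.png');h=cv2.cvtColor(im,cv2.COLOR_BGR2HSV)
W=cv2.inRange(h,np.array((0,0,110)),np.array((180,60,255)));W[:270]=0;W[:,:270]=0;W[:,376:]=0
for r in range(276,340,6):
    c=np.where(W[r])[0]; 
    if len(c):print(r,c.min(),c.max(),len(c),q([(c.min(),r),(c.max(),r)],s)[:,:2].round(1).tolist())
# circle fit to the rim in plane
def fit(im,s,box):
    w=cv2.inRange(cv2.cvtColor(im,cv2.COLOR_BGR2HSV),np.array((0,0,110)),np.array((180,60,255)))
    x0,y0,x1,y1=box;pts=[]
    for c in range(x0,x1,2):
        r=np.where(w[y0:y1,c])[0]
        if len(r):pts.append((c,y0+r.min()-.5))
    P=q(pts,s)[:,:2];A=np.c_[2*P,np.ones(len(P))];k=np.linalg.lstsq(A,(P**2).sum(1),rcond=None)[0]
    return k[:2],np.sqrt(k[2]+k[0]**2+k[1]**2)
print(fit(im,s,(284,270,362,320)))
E
```

```text
282 303 341 39 [[13.8, -6.7], [13.8, 7.0]]
288 293 351 59 [[11.4, -10.4], [11.3, 10.7]]
294 287 357 71 [[8.9, -12.7], [8.8, 12.9]]
300 283 360 78 [[6.3, -14.2], [6.3, 14.1]]
306 281 363 83 [[3.8, -15.1], [3.7, 15.3]]
312 280 364 85 [[1.1, -15.6], [1.1, 15.8]]
318 280 364 85 [[-1.5, -15.7], [-1.6, 15.9]]
324 281 359 79 [[-4.2, -15.4], [-4.3, 14.1]]
330 296 341 10 [[-6.9, -9.8], [-7.0, 7.4]]
(array([-0.32785443,  0.09098592]), np.float64(15.796925790502998))
```

In the tool's units: -40 mm is -0.8, -35 mm is -0.7.

{"name": "nudge_tcp", "arguments": {"moves": [{"d":[0, 0, -0.3], "finger_gap":50}, {"d":[0, 0, -0.7], "finger_gap":50}, {"d":[0, 0, -0.8], "finger_gap":50}, {"d":[0, 0, -0.6], "finger_gap":50}, {"d":[-0.8, -0.134, 0], "finger_gap":50}, {"d":[-0.8, -0.134, 0], "finger_gap":50}, {"d":[-0.8, -0.134, 0], "finger_gap":50}, {"d":[-0.8, -0.134, 0], "finger_gap":50}, {"d":[-0.6, -0.1, 0], "finger_gap":50}, {"d":[-0.22, -0.034, 0], "finger_gap":50}, {"finger_gap":50}, {"finger_gap":50}]}}

```text
clock: 16.95
eef_pos: [513.2, 40.2, 93.5]
tool_rot: [3.141, -0.001, 1.658]
force: [0.2, 0.3, -1.2]
width: 58.4
gripper_force: 64.6
```

```bash
python3 - <<'E'
from h import *
s=ctrl.read_state();im=viewer.get_image('wrist');cv2.imwrite('pics/c2.png',im);Rt,t=tool(s);print(t,s['qpos'].round(2),s['force'])
W=white(im,(270,270,376,340));print(W)
for b in blobs(im,'yellow',20):print(b)
for b in blobs(im,'red',20):print(b)
E
```

```text
[513.17735261  40.19470557  93.50920106] [-0.52  0.66  0.6   2.   -0.59  0.66  0.55] [ 0.15242617  0.31746329 -1.16721088]
(array([321.63297169, 307.33448002]), [280, 278, 85, 59, 3779])
([266, 186, 12, 16], 139, array([271.1, 193. ]))
([369, 193, 11, 16], 123, array([373.7, 199.6]))
```

In the tool's units: 15 mm is 0.3, -1.5 mm is -0.03.

{"name": "nudge_tcp", "arguments": {"moves": [{"d":[-0.03, 0.002, 0], "finger_gap":50}, {"d":[0, 0, 0.3], "finger_gap":50}, {"d":[0, 0, 0.3], "finger_gap":50}, {"d":[0, 0, 0.2], "finger_gap":50}, {"d":[0, 0, 0.1], "finger_gap":50}, {"finger_gap":50}, {"finger_gap":50}]}}

```text
clock: 17.7
eef_pos: [513.5, 37.0, 48.5]
tool_rot: [3.141, 0.0, 1.657]
force: [0.1, -1.4, -0.8]
width: 58.3
gripper_force: 64.6
```

In the tool's units: 4 mm is 0.08, 1.5 mm is 0.03.

{"name": "nudge_tcp", "arguments": {"moves": [{"d":[0.03, 0, 0], "finger_gap":50}, {"d":[0, 0, 0.08], "finger_gap":50}, {"d":[0, 0, 0.08], "finger_gap":50}, {"d":[0, 0, 0.06], "finger_gap":50}, {"finger_gap":50}, {"finger_gap":50}]}}

```text
clock: 18.3
eef_pos: [513.0, 38.4, 37.2]
tool_rot: [-3.141, -0.0, 1.657]
force: [0.1, 0.9, -0.9]
width: 58.2
gripper_force: 64.6
```

In the tool's units: 2 mm is 0.04, 1.5 mm is 0.03.

{"name": "nudge_tcp", "arguments": {"moves": [{"d":[0.004, 0.006, 0.04], "finger_gap":50}, {"d":[0, 0, 0.04], "finger_gap":50}, {"d":[0, 0, 0.03], "finger_gap":50}, {"finger_gap":50}]}}

```text
clock: 18.7
eef_pos: [513.2, 38.7, 31.5]
tool_rot: [-3.141, -0.0, 1.657]
force: [0.2, 0.9, -1.9]
width: 58.1
gripper_force: 64.6
```

{"name": "nudge_tcp", "arguments": {"moves": [{"d":[0, 0, 0.02], "finger_gap":50}, {"d":[0, 0, 0.02], "finger_gap":50}, {"finger_gap":50}]}}

```text
clock: 19.0
eef_pos: [513.3, 38.7, 29.7]
tool_rot: [-3.141, -0.0, 1.657]
force: [1.0, 0.2, -1.1]
width: 58.2
gripper_force: 64.6
```

The rim is now below the spigot top with no force, so it has gone over the spigot. I'll go on down to the pins.

In the tool's units: 1.5 mm is 0.03, 1 mm is 0.02.

{"name": "nudge_tcp", "arguments": {"moves": [{"d":[0, 0, 0.03], "finger_gap":50}, {"d":[0, 0, 0.03], "finger_gap":50}, {"d":[0, 0, 0.02], "finger_gap":50}, {"finger_gap":50}]}}

```text
clock: 19.4
eef_pos: [513.2, 38.7, 25.6]
tool_rot: [-3.141, -0.0, 1.657]
force: [0.3, 0.6, -0.3]
width: 58.0
gripper_force: 64.6
```

{"name": "nudge_tcp", "arguments": {"moves": [{"d":[0, 0, 0.016], "finger_gap":50}, {"d":[0, 0, 0.014], "finger_gap":50}, {"finger_gap":50}]}}

```text
clock: 19.7
eef_pos: [513.4, 38.7, 24.3]
tool_rot: [3.142, -0.0, 1.657]
force: [0.0, -0.3, -2.2]
width: 58.4
gripper_force: 64.6
```

{"name": "nudge_tcp", "arguments": {"moves": [{"d":[0, 0, 0.016], "finger_gap":50}, {"d":[0, 0, 0.014], "finger_gap":50}, {"finger_gap":50}]}}

```text
clock: 20.0
eef_pos: [513.5, 38.6, 24.0]
tool_rot: [3.141, -0.001, 1.656]
force: [-2.8, 0.2, 12.3]
width: 58.1
gripper_force: 64.8
```

{"name": "nudge_tcp", "arguments": {"moves": [{"d":[0, 0, 0.01], "finger_gap":50}, {"d":[0, 0, 0.01], "finger_gap":50}, {"finger_gap":50}]}}

```text
clock: 20.3
eef_pos: [513.6, 38.6, 23.9]
tool_rot: [3.14, -0.002, 1.656]
force: [-4.4, -0.2, 21.3]
width: 58.4
gripper_force: 65.0
```

It is on the pins, with the rim at about 50. I'll ease off to a light press and turn.

In the tool's units: -1 mm is -0.02, 0.08 rad / 2.0944 = 0.0382.

{"name": "nudge_tcp", "arguments": {"moves": [{"d":[0, 0, -0.02], "finger_gap":50}, {"rot":[0, 0, 0.0239], "finger_gap":50}, {"rot":[0, 0, 0.0382], "finger_gap":50}, {"rot":[0, 0, 0.0382], "finger_gap":50}]}}

```text
clock: 20.7
eef_pos: [514.7, 38.5, 24.1]
tool_rot: [3.139, -0.001, 1.443]
force: [-1.1, -0.3, 8.6]
width: 58.1
gripper_force: 64.7
```

{"name": "nudge_tcp", "arguments": {"moves": [{"rot":[0, 0, 0.0382], "finger_gap":50}, {"rot":[0, 0, 0.0382], "finger_gap":50}, {"finger_gap":50}]}}

```text
clock: 21.0
eef_pos: [514.8, 38.3, 24.1]
tool_rot: [3.139, -0.001, 1.285]
force: [-1.0, 0.9, 10.3]
width: 58.0
gripper_force: 64.8
```

In the tool's units: -0.5 mm is -0.01, -0.2 mm is -0.004, 0.08 rad / 2.0944 = 0.0382.

{"name": "nudge_tcp", "arguments": {"moves": [{"d":[-0.004, -0.01, 0], "rot":[0, 0, 0.0382], "finger_gap":50}, {"rot":[0, 0, 0.0382], "finger_gap":50}, {"rot":[0, 0, 0.0382], "finger_gap":50}, {"finger_gap":50}]}}

```text
clock: 21.4
eef_pos: [514.5, 38.2, 24.1]
tool_rot: [3.139, -0.001, 1.045]
force: [0.1, -0.9, 10.2]
width: 58.6
gripper_force: 64.8
```

{"name": "nudge_tcp", "arguments": {"moves": [{"rot":[0, 0, 0.0382], "finger_gap":50}, {"rot":[0, 0, 0.0382], "finger_gap":50}, {"rot":[0, 0, 0.0382], "finger_gap":50}, {"finger_gap":50}]}}

```text
clock: 21.8
eef_pos: [514.3, 38.2, 23.8]
tool_rot: [3.139, -0.002, 0.805]
force: [0.6, 0.3, 8.0]
width: 58.3
gripper_force: 64.7
```

In the tool's units: 0.08 rad / 2.0944 = 0.0382.

{"name": "nudge_tcp", "arguments": {"moves": [{"rot":[0, 0, 0.0382], "finger_gap":50}, {"rot":[0, 0, 0.0382], "finger_gap":50}, {"finger_gap":50}]}}

```text
clock: 22.1
eef_pos: [513.1, 38.7, 22.8]
tool_rot: [3.141, -0.0, 0.647]
force: [1.7, -1.2, -1.2]
width: 58.1
gripper_force: 64.6
```

{"name": "nudge_tcp", "arguments": {"moves": [{"rot":[0, 0, 0.0382], "finger_gap":50}, {"rot":[0, 0, 0.0382], "finger_gap":50}, {"finger_gap":50}]}}

```text
clock: 22.4
eef_pos: [513.2, 38.6, 22.7]
tool_rot: [3.141, -0.0, 0.489]
force: [0.1, 0.0, -1.3]
width: 58.4
gripper_force: 64.6
```

```bash
python3 -c "
from cell import ctrl, viewer;s=ctrl.read_state();print(s['torque'],s['qpos'].round(2))"
```

```text
[-0.07421078 -0.23446232  0.06653286] [-0.61  0.86  0.77  2.04 -1.    0.67 -0.24]
```

It dropped between yaw 0.80 and 0.65. I'll turn back slightly to the middle of the window and lower.

In the tool's units: 1 mm is 0.02, -0.06 rad / 2.0944 = -0.0286.

{"name": "nudge_tcp", "arguments": {"moves": [{"rot":[0, 0, -0.0286], "finger_gap":50}, {"d":[0, 0, 0.02], "finger_gap":50}, {"d":[0, 0, 0.02], "finger_gap":50}, {"finger_gap":50}]}}

```text
clock: 22.8
eef_pos: [512.9, 38.8, 20.7]
tool_rot: [-3.141, -0.0, 0.547]
force: [1.4, 0.1, -1.2]
width: 58.2
gripper_force: 64.6
```

{"name": "nudge_tcp", "arguments": {"moves": [{"d":[0, 0, 0.02], "finger_gap":50}, {"d":[0, 0, 0.02], "finger_gap":50}, {"finger_gap":50}]}}

```text
clock: 23.1
eef_pos: [513.0, 38.7, 18.8]
tool_rot: [-3.142, -0.0, 0.547]
force: [0.2, 0.5, 1.1]
width: 58.1
gripper_force: 64.6
```

{"name": "nudge_tcp", "arguments": {"moves": [{"d":[0, 0, 0.02], "finger_gap":50}, {"d":[0, 0, 0.02], "finger_gap":50}, {"finger_gap":50}]}}

```text
clock: 23.4
eef_pos: [513.0, 38.7, 16.9]
tool_rot: [-3.142, -0.0, 0.547]
force: [0.9, 0.8, 1.9]
width: 58.3
gripper_force: 64.7
```

{"name": "nudge_tcp", "arguments": {"moves": [{"d":[0, 0, 0.02], "finger_gap":50}, {"d":[0, 0, 0.02], "finger_gap":50}, {"finger_gap":50}]}}

```text
clock: 23.7
eef_pos: [513.0, 38.7, 14.9]
tool_rot: [-3.142, -0.0, 0.547]
force: [-0.1, 0.9, 5.9]
width: 57.9
gripper_force: 64.7
```

{"name": "nudge_tcp", "arguments": {"moves": [{"d":[0, 0, 0.02], "finger_gap":50}, {"finger_gap":50}]}}

```text
clock: 23.9
eef_pos: [513.3, 38.8, 14.3]
tool_rot: [-3.141, -0.001, 0.547]
force: [-0.0, 1.2, 7.9]
width: 58.1
gripper_force: 64.8
```

In the tool's units: 0.7 mm is 0.014.

{"name": "nudge_tcp", "arguments": {"moves": [{"d":[0, 0, 0.014], "finger_gap":50}, {"finger_gap":50}]}}

```text
clock: 24.1
eef_pos: [513.4, 39.0, 14.1]
tool_rot: [-3.141, -0.002, 0.547]
force: [-1.6, 2.6, 13.8]
width: 58.0
gripper_force: 64.8
```

{"name": "nudge_tcp", "arguments": {"moves": [{"d":[0, 0, 0.014], "finger_gap":50}, {"finger_gap":50}, {"finger_gap":50}]}}

```text
clock: 24.4
eef_pos: [513.5, 39.0, 14.1]
tool_rot: [-3.141, -0.003, 0.547]
force: [-2.7, 3.4, 20.2]
width: 58.3
gripper_force: 65.0
```

There is a hard stop 9.9 mm below pin contact, after the spring ramp. One last look before I hand in.

```bash
python3 - <<'E'
from h import *
im=viewer.get_image('wrist');sc=viewer.get_image('scene')[130:280,220:430]
cv2.imwrite('pics/end.png',np.vstack([im[:, 80:560],cv2.resize(sc,(480,180))]))
E
```

```text
(no output)
```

View pics/end.png

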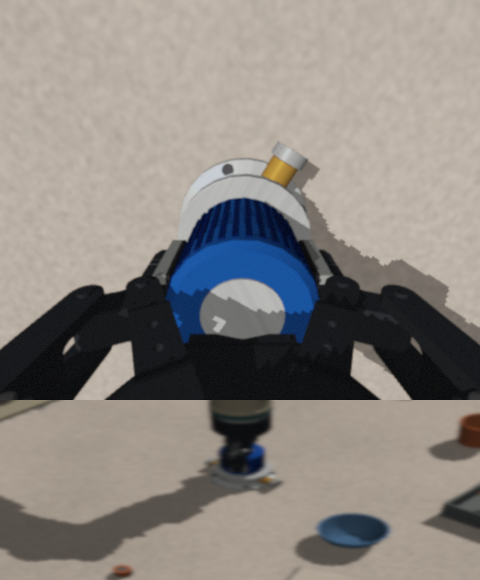

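The picture shows the collar (240,230) seated flat on the housing flange and still gripped, with the used cartridge and bowl where they stood.

```bash
python3 -c "
from cell import ctrl, viewer;print(ctrl.finish_job())"
```

```text
the job is handed in; nothing more can be done
None
```

The job is handed in at about 24.5 s: the clean cartridge was released on the sprung seat, the collar's keyways dropped over the pins, and the collar is held down on the flange at about 20 N; the interface gave no verdict.

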